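Sort left- and right-hand microscope stage brackets

ROBOT

A 7-joint arm with a two-finger parallel gripper is mounted at the origin on the work surface. World frame = base frame: x ahead of the robot, y to its left, z up, the work surface at z = 0. Lengths are in m, angles in degrees, forces in N, time in s.
With the tool pointing down it reaches from about 0.425 to 0.875 m from the base axis. Payload 4.7 kg.
Tool frame: the origin (TCP) lies at the very end of the fingers, on their centre line; the grasp point (between the pads) lies env.grip_point_offset behind it (env.grip_point_offset is the distance from the TCP to the grasp point, in m); z points along the fingers, y is the direction in which the jaws open and shut (so a half turn about z gives the same grasp; the last joint's range is limited). The gripper opens to 87 mm and grips with 3 to 60 N. Pads are 19 mm wide; open, the fingers measure 117 mm over their backs; the gripper's body (75 mm by 190 mm) begins 51 mm behind the grasp point.
Start: joints at [75.35, 18.392, -4.016, 83.108, 1.295, 78.541, -3.26], TCP at [0.173, -0.627, 0.197] pointing down, gripper open.
Joint ranges: [-163.93, 163.93], [-17.29, 119.83], [-79.2, 71.16], [3.27, 140.29], [-89.18, 269.18], [5.43, 117.66], [-154.24, 154.24]. Speed limits (degrees/s): [147.25, 147.25, 180, 180, 180, 180, 180].

INTERFACE

Orientations are given as [roll, pitch, yaw] about the fixed x, y, z axes, in that order (R = Rz(yaw) Ry(pitch) Rx(roll)).
In Python, from cell import env gives the robot as it stands.
- The arm moves only by the tool send_rows, never from a script. Its argument "plan" is a list of rows, each a list of 7 numbers: the finger opening in mm, from 0 to 87, then the shift along the tool's x, y, z in mm, then the turn, a rotation vector about the tool's x, y, z in rad. A call has 1 to 12 rows; each row shifts and turns the commanded pose from where the row before left it, along the tool's axes as they then stand; what a row does not reach is not made up. A row lasts 1/10 s, in which the tool goes at most 50 mm and 8.59 degrees, less where a joint would pass 70% of its speed; a pose out of reach is approached as far as the arm can. A call is refused whole if a number of a shift passes 50 or a number of a turn 0.15, either way. A call with a gripper value outside its range is refused whole. The fingers move at their own pace and stop on an object; "grip_force" is the grip in N (left out, the last holds). Time passes only in rows, so rows that do not move let the fingers close. It gives the time, the measured TCP pose, the force and the opening at its end, in the units of the state.
- env.get_obs(): the state, without advancing time (a new reading comes with each control period).
- env.read_camera(name): name is "scene" or "top" or "wrist"; returns the picture (384x512x3 uint8, red, green, blue); there is no depth.
- env.get_calibration(name): a dict with "fx", "fy", "cx", "cy" (pixels), "extrinsics" (4x4, takes a point from camera to world coordinates). Camera axes: x right, y down, z forward; pixel columns grow to the right and rows downward; lengths in m; the calibration is good to about 2 mm. The wrist camera is an equidistant fisheye: a pixel r from the principal point sees the ray r / f radians off the axis. A picture is of the moment at which its call begins: read the wrist's pose just before it. get_calibration takes no time and is no camera call; for the wrist camera it gives the pose at the moment of the call.
- env.sign_off(): hands the job in, once; it reports no verdict.
Trained networks look in the newest picture that a camera, given by its name, has taken for a name from the list of things; names that differ only in an ending like _2 or _b are one class to them, and where a whole thing is asked for, a point or a joint stands for the part that bears it (a point fixed in the world has none). Each returns a list of dicts, best first, with "confidence" (0 to 1); they miss things now and then, are a little off and sometimes report something else, mostly with a low value. They report only what shows in the picture. A call takes as long as a camera call.
- env.regions_of(camera, query): "region" (384x512 bool, what is visible of it) and "rect" ([left, top, right, bottom] in pixels, round what is visible of it).
The state is a dict: "time_s": time; "qpos": joint angles; "joint_velocities": joint speeds; "effort": joint torques, N m; "tool_pos": TCP position; "tool_rot": TCP orientation; "force": force on the tool from outside, world axes, zero at the start; "wrist_torque": the same for the moment, N m; "grip_width": finger opening in m.
Only numpy, scipy, OpenCV 4.12 (cv2) and the standard library are available. Lean on these libraries where they do the work, as an engineer would, in place of code of your own. Each camera call takes 0.05 s, during which the arm holds its last target. There are 200 camera calls.

TASK

Sort the two mirror-image aluminium microscope brackets lying on the sloping rack into the two trays: the left-hand one into the tray whose fixed sample is left-handed, the right-hand one into the tray whose sample is right-handed. Lay each one down on the tray floor without dropping it, flat on its base with the rib up, and leave the beaker and the screwdriver where they are.

Things in the scene. Friction and masses are not known exactly. Their poses are not given: they have to be found in the camera images.
- left_bracket: LEFT-HAND bracket (rib up, foot pointing away from you: foot at left), loose, 0.16 kg, aluminium. Bar 104 (y) x 30 (x) x 8 mm; rib for gripping down its middle along y: 90 long, 10 thick, top 40 mm above underside. A foot 34 mm wide, 8 thick, sticks out 33 mm past the bar's +x side at its +y end, with a boss (22 across, top 18 mm up). Origin: underside, below rib middle; mass centre x +6, y +7 mm. Starts on the slope in any order: z square to it, x up it.
- right_bracket: RIGHT-HAND bracket (rib up, foot pointing away from you: foot at right), loose, 0.16 kg, aluminium. Bar 104 (y) x 30 (x) x 8 mm; rib for gripping down its middle along y: 90 long, 10 thick, top 40 mm above underside. A foot 34 mm wide, 8 thick, sticks out 33 mm past the bar's +x side at its -y end, with a boss (22 across, top 18 mm up). Origin: underside, below rib middle; mass centre x +6, y -7 mm. Starts on the slope in any order: z square to it, x up it.
- left_tray: Fixed grey tray for left-hand brackets, outside 130 (x) x 184 (y) x 24 mm, walls and floor 4 mm. Roomy enough for a bracket lying flat with fingers round its rib. Origin: centre of underside, z up. On its -y side a ledge 78 mm deep, 18 high, bears a fixed left-hand sample bracket, rib up (top 58 mm): the only mark of which tray it is. The two trays may swap places (nearer or farther from the robot).
- right_tray: Fixed grey tray for right-hand brackets, outside 130 (x) x 184 (y) x 24 mm, walls and floor 4 mm. Roomy enough for a bracket lying flat with fingers round its rib. Origin: centre of underside, z up. On its -y side a ledge 78 mm deep, 18 high, bears a fixed right-hand sample bracket, rib up (top 58 mm): the only mark of which tray it is. The two trays may swap places (nearer or farther from the robot).
- rack: Fixed grey rack, 300 mm wide (y). Its top slopes 27 deg, rising to +x; 2 brackets rest side by side on a 6 mm lip at the low edge (x -50, z 36 mm). A lamp bar above them (x -26 to -10, underside z 257 mm, full width, on end posts at y +-154, 275 tall) bars a hand pointing straight down; one tilted square to the slope passes in front. Origin: underside centre, z up; -x faces the trays.
- beaker: Bystander: loose glass beaker, 72 mm across, 95 mm high, beyond the trays and rack; origin centre of its underside.
- screwdriver: Bystander: loose screwdriver lying on the table, along its own x, behind the rack; origin at its underside, mid-length.

How it is judged:
By the outcome, as a careful person would: the job done as asked, in the order asked, and still so for the second after the job is handed in, with the robot touching nothing.
It also fails if it takes over 54 s, if anything falls off the work surface, if the arm or the gripper's body presses on something with over 40 N, if the wrist force passes 120 N, or if a joint passes its speed limit or range.

## Working session

There is one attempt and no reset: what is moved stays moved. The work goes in short steps, Python scripts to look and compute and a tool call to move; the robot and the scene stay as the last step left them, time stands still between calls to the robot, and variables do not carry over. Pictures are saved under pics/ and viewed, about 8 in all and at most 12, crops included, and the job is handed in when it is done.

Besides the shell and the picture viewer there is one more tool, called after "Emit:" by a JSON object that holds its "fn" and its "kwargs". send_rows: Moves the arm, as the interface text tells. Its arguments: {"type":"object","properties":{"plan":{"type":"array"},"grip_force":{"type":"number"}},"required":["plan"]}

```bash
ls; mkdir -p pics
python3 - <<'E'
from cell import env
import cv2
o=env.get_obs(); print(o); print(env.grip_point_offset)
for n in("scene","top"):
    im=env.read_camera(n); cv2.imwrite(f"pics/{n}0.png",im[:,:,::-1]); c=env.get_calibration(n); print(n,c)
    for q in("left_bracket","right_bracket","left_tray","right_tray","rack"):
        print(q,[(d["rect"],round(d["confidence"],2)) for d in env.regions_of(n,q)])
E
```

```text
pics
{'time_s': 0.0, 'qpos': array([75.34819647, 18.44064731, -4.01353088, 83.17567965,  1.29533481,
       78.54154481, -3.2604285 ]), 'joint_velocities': array([ 0.01593709,  0.02251851, -0.06437615,  0.03723917,  0.05971216,
       -0.05959739,  0.03263286]), 'effort': array([-5.15162956e-04, -4.91284740e+01, -4.04338818e-01, -3.12529600e+01,
       -6.37514004e-02,  4.35996673e-02,  1.70881508e-04]), 'tool_pos': array([ 0.1730241, -0.625909 ,  0.1959365]), 'tool_rot': array([-1.79887384e+02,  6.78571563e-03,  1.54593170e+01]), 'force': array([ 0.23543018, -1.10464699, -0.28741395]), 'wrist_torque': array([ 0.04320435, -0.0920722 ,  0.02858706]), 'grip_width': 0.08726214721658587}
0.0187
scene {'fx': 452.4622780013668, 'fy': 452.4622780013668, 'cx': 259.97232077659856, 'cy': 204.4093589411327, 'extrinsics': array([[ 0.39276213,  0.79013321, -0.47056074,  1.11320779],
       [ 0.91962114, -0.33416007,  0.20648003, -0.14627585],
       [ 0.00590412, -0.51383514, -0.85786863,  0.99392236],
       [ 0.        ,  0.        ,  0.        ,  1.        ]])}
left_bracket [([278.4, 180.9, 30
[... 240 characters left out ...]
, 'fy': 470.6841996524246, 'cx': 256.92070922234115, 'cy': 197.58281871035499, 'extrinsics': array([[-0.01151227, -0.99218159,  0.12427054,  0.44384163],
       [-0.99989236,  0.01255309,  0.00759561,  0.07510847],
       [-0.00909621, -0.12416972, -0.9922193 ,  1.45741835],
       [ 0.        ,  0.        ,  0.        ,  1.        ]])}
left_bracket [([226.3, 177.9, 245.7, 214.5], 0.73), ([150.3, 237.4, 163.6, 274.1], 0.18)]
right_bracket [([227.6, 223.8, 239.4, 257.9], 0.72), ([324.7, 169.1, 413.4, 217.2], 0.72)]
left_tray [([313.9, 230.1, 402.5, 278.1], 0.85)]
right_tray [([325.4, 167.1, 412.6, 217.9], 0.88)]
rack [([184.4, 144.7, 247.3, 271.7], 0.74), ([293.4, 137.2, 316.6, 166.3], 0.35)]
```

Run:
```python
import cv2
a=cv2.imread("pics/scene0.png")[50:330,60:400]; cv2.imwrite("pics/s1.png",cv2.resize(a,None,fx=2.12,fy=2.12,interpolation=3))
a=cv2.imread("pics/top0.png")[120:300,140:430]; cv2.imwrite("pics/t1.png",cv2.resize(a,None,fx=2.7,fy=2.7,interpolation=3))
```

```text
(no output)
```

View pics/s1.png

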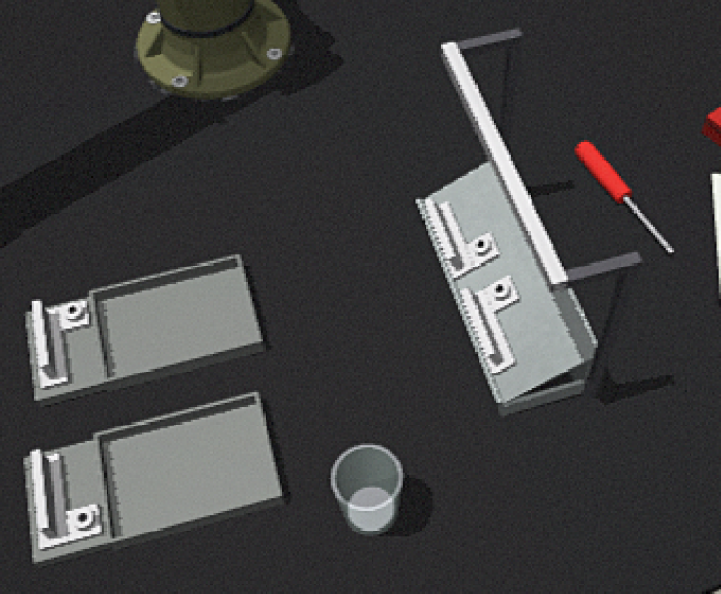

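View pics/t1.png

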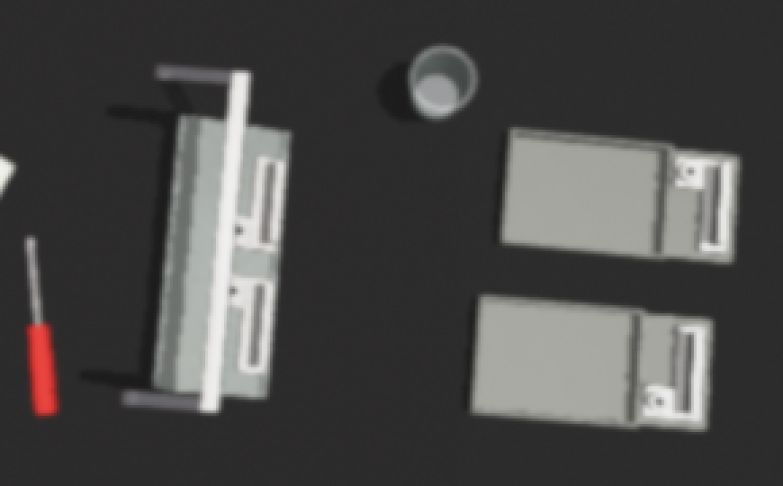

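Upper image: the far bracket on the rack (crop ≈ 265,205) has its foot at the left when you look up the slope, so it is left-handed. The near one (255,325) is right-handed. Of the samples, the far tray (top crop 620,195) is right-handed and the near tray (590,360) is left-handed, and the detector agrees in both views. Next I'll fit the poses.

```bash
cat > h.py <<'E'
import numpy as np, cv2
from scipy.optimize import minimize
from scipy.spatial.transform import Rotation as R
S=4
def box(x0,x1,y0,y1,z0,z1): return np.array([[x,y,z] for x in(x0,x1) for y in(y0,y1) for z in(z0,z1)])/1000.
def cyl(x,y,r,z0,z1): return np.array([[x+r*np.cos(a),y+r*np.sin(a),z] for a in np.arange(0,6.28,.3) for z in(z0,z1)])/1000.
def bracket(s): # s=+1 left
    f=sorted((s*18,s*52)); return [box(-15,15,-52,52,0,8),box(-5,5,-45,45,0,40),box(15,48,*f,0,8),cyl(31.5,s*35,11,0,18)]
def tray(s):
    T=[box(-65,65,-92,92,0,24),box(-65,65,-170,-92,0,18)]
    return T
def proj(c,P):
    E=c["extrinsics"]; q=(P-E[:3,3])@E[:3,:3]; return np.c_[c["fx"]*q[:,0]/q[:,2]+c["cx"],c["fy"]*q[:,1]/q[:,2]+c["cy"]]
def draw(c,parts,Rm,t,m=None,v=1.):
    if m is None: m=np.zeros((384*S,512*S),np.float32)
    for p in parts:
        u=proj(c,p@Rm.T+t); h=cv2.convexHull(((u+.5)*S-.5).astype(np.float32))
        cv2.fillConvexPoly(m,np.round(h*16).astype(np.int32),v,shift=4)
    return m
def down(m): return cv2.resize(m,(512,384),interpolation=cv2.INTER_AREA)
E
cat > fit.py <<'E'
from h import *
from cell import env
C={n:env.get_calibration(n) for n in("scene","top")}
obs={n:None for n in C}; M={}
for n in C:
    env.read_camera(n)
    for q in("left_bracket","right_bracket","left_tray","right_tray"):
        r=env.regions_of(n,q); M[n,q]=[d["region"] for d in r]
import pickle; pickle.dump((C,M),open("m.pkl","wb"))
E
cat > fit2.py <<'E'
from h import *
import pickle
C,M=pickle.load(open("m.pkl","rb"))
def go(q,parts,p0,tilt,free,pick):
    def cost(d,detail=False):
        p=np.array(p0,float); p[free]+=np.array(d)/[1000 if i<3 else 57.3 for i in free]
        Rm=R.from_euler("z",p[3]).as_matrix()@R.from_euler("y",-tilt,degrees=True).as_matrix()
        k=[]
        for n in C:
            m=draw(C[n],parts,Rm,p[:3])
            if tilt:
                Rz=R.from_euler("z",p[3]).as_matrix(); o=p[:3]-Rz@[-.0366,0,0]; o[2]=0
                draw(C[n],[box(-26,-10,-300,300,257,275)],Rz,o,m,0.)
            m=down(m); g=M[n,q][pick[n]].astype(float); k.append(1-np.minimum(m,g).sum()/np.maximum(m,g).sum())
        return (k,p) if detail else sum(k)
    best=min((minimize(cost,np.zeros(len(free)),method="Nelder-Mead",options=dict(initial_simplex=np.vstack([np.zeros(len(free)),s*np.diag([15.,15,10,6][:len(free)] if 2 in free else [15.,15,6])]),xatol=.05,fatol=1e-4)) for s in(1,-1,.4)),key=lambda r:r.fun)
    k,p=cost(best.x,True); print(q,free,"xyz mm",np.round(p[:3]*1000,1),"yaw",round(np.degrees(p[3]),2),"1-IoU",np.round(k,3)); return p
def ray(n,m,z):
    v,u=np.nonzero(m); c=C[n]; d=c["extrinsics"][:3,:3]@[(u.mean()-c["cx"])/c["fx"],(v.mean()-c["cy"])/c["fy"],1]; o=c["extrinsics"][:3,3]; return o+d*(z-o[2])/d[2]
for q,s in(("left_bracket",1),("right_bracket",-1)):
    x=ray("top",M["top",q][0],.06); x[2]=.043
    go(q,bracket(s),[*x,np.radians(87)],27,[0,1,3],dict(scene=0,top=0)); go(q,bracket(s),[*x,np.radians(87)],27,[0,1,2,3],dict(scene=0,top=0))
E
python3 fit.py
python3 - <<'E'
import pickle,numpy as np,cv2
C,M=pickle.load(open("m.pkl","rb"))
for k,v in M.items():
    print(k,[(int(m.sum()),[int(a) for a in cv2.boundingRect(m.astype(np.uint8))]) for m in v])
ov=[]
for n in("scene","top"):
    im=cv2.imread(f"pics/{n}0.png")
    for q,c in(("left_bracket",(0,0,255)),("right_bracket",(0,255,0)),("left_tray",(255,0,0)),("right_tray",(0,255,255))):
        im[M[n,q][0]]=im[M[n,q][0]]//2+np.array(c,np.uint8)//2
    ov.append(cv2.resize(im[120:300,140:430] if n=="top" else im[130:330,60:350],(780,290 if 0 else 300)))
cv2.imwrite("pics/ov.png",np.vstack(ov))
E
python3 fit2.py
```

```text
('scene', 'left_bracket') [(716, [278, 180, 27, 46])]
('scene', 'right_bracket') [(571, [260, 144, 34, 37])]
('scene', 'left_tray') [(5057, [72, 171, 112, 71]), (358, [331, 117, 44, 51])]
('scene', 'right_tray') [(6380, [71, 235, 122, 82])]
('top', 'left_bracket') [(387, [227, 179, 17, 34])]
('top', 'right_bracket') [(406, [225, 222, 16, 35])]
('top', 'left_tray') [(3731, [314, 230, 89, 49])]
('top', 'right_tray') [(3594, [325, 168, 88, 50]), (344, [150, 210, 11, 63])]
left_bracket [0, 1, 3] xyz mm [627.  148.3  43. ] yaw 84.96 1-IoU [0.096 0.168]
left_bracket [0, 1, 2, 3] xyz mm [627.5 147.9  44.8] yaw 84.52 1-IoU [0.095 0.165]
right_bracket [0, 1, 3] xyz mm [492.2 160.8  43. ] yaw 84.79 1-IoU [0.118 0.155]
right_bracket [0, 1, 2, 3] xyz mm [493.6 159.7  47.8] yaw 85.01 1-IoU [0.115 0.145]
```

View pics/ov.png

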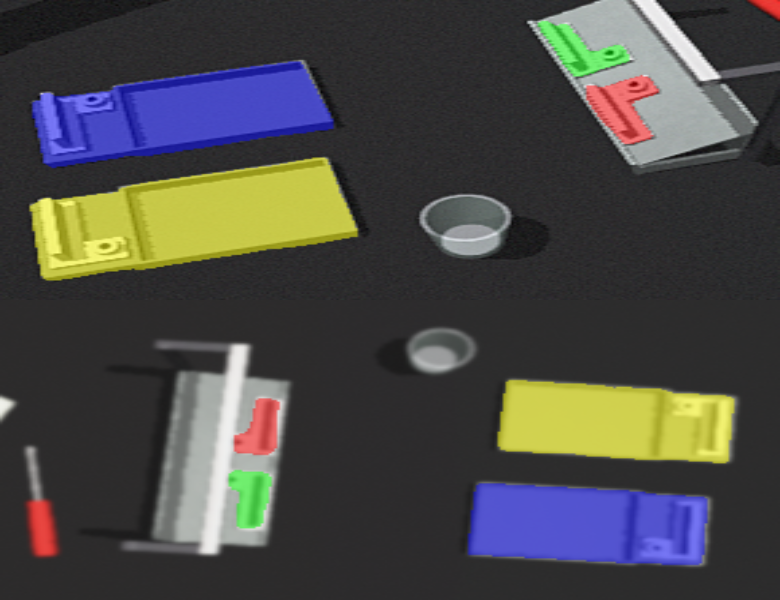

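Run:
```python
exec(open("fit2.py").read().split("for q,s in")[0])
Rz=R.from_euler("z",90,degrees=True).as_matrix()
for q,s in(("left_tray",1),("right_tray",-1)):
    parts=tray(s)+[p@Rz.T+[0,-.1475,.018] for p in bracket(s)]
    x=ray("top",M["top",q][0],.02)+[0,.04,0]; x[2]=0
    go(q,parts,[*x,np.radians(-4)],0,[0,1,3],dict(scene=0,top=0))
```

```text
left_tray [0, 1, 3] xyz mm [ 449.9 -180.4    0. ] yaw -5.62 1-IoU [0.041 0.031]
right_tray [0, 1, 3] xyz mm [ 638.8 -219.9    0. ] yaw -6.74 1-IoU [0.04  0.039]
```

```bash
cat > nav.py <<'E'
from h import *
from scipy.linalg import logm,expm
from cell import env
def T(Rm,t): A=np.eye(4); A[:3,:3]=Rm; A[:3,3]=t; return A
def frame(x,y,z,yaw,tilt): return T((R.from_euler("z",yaw,degrees=True)*R.from_euler("y",-tilt,degrees=True)).as_matrix(),np.array([x,y,z])/1000)
FL=frame(627.3,148,44,85,27); FR=frame(493,160.2,44,85,27)
def tool(F,x,y,z): # tool y = -Bx, z=-Bz ; TCP at mm xyz in F
    return F@T(np.array([[0,-1,0],[-1,0,0],[0,0,-1.]]),np.array([x,y,z])/1000)
def now():
    o=env.get_obs(); return T(R.from_euler("xyz",o["tool_rot"],degrees=True).as_matrix(),o["tool_pos"]),o
def rows(A,B,n=None):
    X=np.real(logm(np.linalg.inv(A)@B)); w=np.linalg.norm(X[[2,0,1],[1,2,0]]); d=np.linalg.norm(A[:3,3]-B[:3,3])*1000
    n=n or int(np.ceil(max(w/.13,d/45,1))); E=expm(X/n)
    print("dist",round(d,1),"deg",round(np.degrees(w),1),"n",n,"row",np.round(E[:3,3]*1000,1).tolist(),np.round(R.from_matrix(E[:3,:3]).as_rotvec(),4).tolist(),"end",np.round(B[:3,3],4))
def st():
    A,o=now(); print(round(o["time_s"],2),np.round(o["tool_pos"],4),np.round(o["tool_rot"],2),"F",np.round(o["force"],1),"w",round(o["grip_width"]*1000,1),"q",np.round(o["qpos"],0)); return A
E
python3 - <<'E'
from nav import *
A=st()
up=A.copy(); up[:3,3]=[.5,-.1,.27]; up[:3,:3]=tool(frame(0,0,0,85,0),0,0,0)[:3,:3]
rows(A,up); H=tool(FL,-40,7,104); rows(up,H)
E
```

```text
1.1 [ 0.1732 -0.6265  0.1971] [179.99   0.    15.46] F [0.9 0.3 0.2] w 87.4 q [75. 18. -4. 83.  1. 79. -3.]
dist 624.0 deg 20.5 n 14 row [27.3, -35.2, -5.2] [0.0, 0.0, 0.0255] end [ 0.5  -0.1   0.27]
dist 251.6 deg 27.0 n 6 row [16.4, -23.9, 30.7] [0.0785, 0.0, 0.0] end [0.6131 0.0661 0.1185]
```

Emit:
{"fn": "send_rows", "kwargs": {"plan": [[87,27.3,-35.2,-5.2,0,0,0.0255],[87,27.3,-35.2,-5.2,0,0,0.0255],[87,27.3,-35.2,-5.2,0,0,0.0255],[87,27.3,-35.2,-5.2,0,0,0.0255],[87,27.3,-35.2,-5.2,0,0,0.0255],[87,27.3,-35.2,-5.2,0,0,0.0255],[87,27.3,-35.2,-5.2,0,0,0.0255],[87,27.3,-35.2,-5.2,0,0,0.0255],[87,27.3,-35.2,-5.2,0,0,0.0255],[87,27.3,-35.2,-5.2,0,0,0.0255],[87,27.3,-35.2,-5.2,0,0,0.0255],[87,27.3,-35.2,-5.2,0,0,0.0255]], "grip_force": 25}}

```text
time_s: 2.3
tool_pos: [0.4432, -0.1655, 0.2601]
tool_rot: [179.9, -0.0, -2.1]
force: [0.5, 0.1, 0.1]
grip_width: 0.0871
```

Run:
```python
from nav import *
A=st(); H=tool(FL,-40,7,124); rows(A,H)
```

```text
2.3 [ 0.4432 -0.1655  0.2601] [ 1.7993e+02 -5.0000e-02 -2.1400e+00] F [0.5 0.1 0.1] w 87.1 q [ 50.  -4. -31. 100.  -2.  83. -73.]
dist 305.7 deg 27.2 n 7 row [22.2, -29.2, 24.2] [0.0675, 0.0016, 0.007] end [0.6123 0.057  0.1363]
```

Emit:
{"fn": "send_rows", "kwargs": {"plan": [[87,22.2,-29.2,24.2,0.0675,0.0016,0.007],[87,22.2,-29.2,24.2,0.0675,0.0016,0.007],[87,22.2,-29.2,24.2,0.0675,0.0016,0.007],[87,22.2,-29.2,24.2,0.0675,0.0016,0.007],[87,22.2,-29.2,24.2,0.0675,0.0016,0.007],[87,22.2,-29.2,24.2,0.0675,0.0016,0.007],[87,22.2,-29.2,24.2,0.0675,0.0016,0.007],[87,0,0,0,0,0,0],[87,0,0,0,0,0,0]]}}

```text
time_s: 3.2
tool_pos: [0.6109, 0.0559, 0.1353]
tool_rot: [-152.9, 0.1, -4.9]
force: [-0.6, 0.3, -0.5]
grip_width: 0.087
```

```bash
cat > wr.py <<'E'
from nav import *
import sys
A=st(); c=env.get_calibration("wrist"); im=env.read_camera("wrist")[:,:,::-1].copy()
def fish(P):
    E=c["extrinsics"]; q=(P-E[:3,3])@E[:3,:3]; th=np.arctan2(np.hypot(q[:,0],q[:,1]),q[:,2]); ph=np.arctan2(q[:,1],q[:,0]); return np.c_[c["fx"]*th*np.cos(ph)+c["cx"],c["fy"]*th*np.sin(ph)+c["cy"]]
im2=cv2.resize(im,None,fx=1.5,fy=1.5,interpolation=3)
for F,s,col in((FL,1,(0,0,255)),(FR,-1,(0,255,0))):
    for p in (box(-15,15,-52,52,8,8),box(-5,5,-45,45,40,40),box(15,48,*sorted((s*18,s*52)),8,8)):
        u=fish(p@F[:3,:3].T+F[:3,3]); h=cv2.convexHull(((u+.5)*1.5).astype(np.float32)).astype(int); cv2.polylines(im2,[h],True,col,1)
cv2.imwrite(sys.argv[1],im2)
E
python3 wr.py pics/w1.png
python3 - <<'E'
from nav import *
A,_=now(); rows(A,tool(FL,-40,7,104))
E
```

```text
3.2 [0.6109 0.0559 0.1353] [-1.5292e+02  1.2000e-01 -4.8600e+00] F [-0.6  0.3 -0.5] w 87.0 q [ 40.  22. -38.  95. -15.  68. -85.]
dist 20.8 deg 0.1 n 1 row [0.9, -2.0, 20.7] [-0.0003, 0.0012, 0.0008] end [0.6131 0.0661 0.1185]
```

View pics/w1.png

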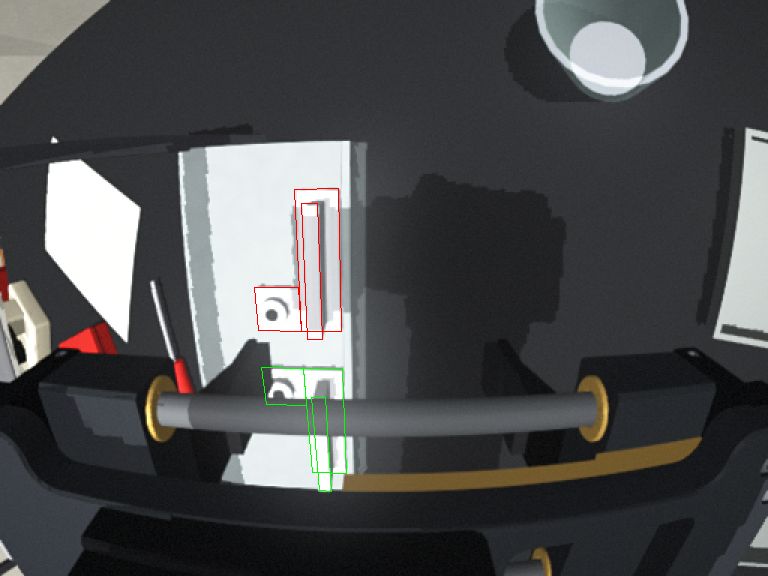

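Wrist view: the red model outlines sit on the left bracket (255–340, 188–338) and the green ones on the right, so the pose fits hold. I'll approach now.

Run:
```python
from nav import *
A,_=now(); B=tool(FL,-2,7,50);C=tool(FL,0,7,15); rows(A,B,4); rows(B,C,3)
```

```text
dist 84.7 deg 0.1 n 4 row [0.2, -10.0, 18.7] [-0.0001, 0.0003, 0.0002] end [0.6182 0.1242 0.0876]
dist 35.1 deg 0.0 n 3 row [0.0, -0.7, 11.7] [-0.0, -0.0, -0.0] end [0.6197 0.1418 0.0574]
```

Emit:
{"fn": "send_rows", "kwargs": {"plan": [[87,0.2,-10,18.7,0,0,0],[87,0.2,-10,18.7,0,0,0],[87,0.2,-10,18.7,0,0,0],[87,0.2,-10,18.7,0,0.001,0.001],[87,0,-0.7,11.7,0,0,0],[87,0,-0.7,11.7,0,0,0],[87,0,-0.7,11.7,0,0,0],[87,0,0,0,0,0,0]]}}

```text
time_s: 4.05
tool_pos: [0.6186, 0.1427, 0.0559]
tool_rot: [-152.9, 0.1, -5.0]
force: [0.3, 0.1, -0.3]
grip_width: 0.0874
```

```bash
python3 wr.py pics/w2.png
python3 - <<'E'
from nav import *
A,_=now(); rows(A,tool(FL,0,7,15))
E
```

```text
4.05 [0.6186 0.1427 0.0559] [-1.5294e+02  1.4000e-01 -4.9900e+00] F [ 0.3  0.1 -0.3] w 87.4 q [ 32.  27. -39. 100. -13.  56. -91.]
dist 1.1 deg 0.1 n 1 row [0.6, 0.2, -0.9] [-0.0011, 0.0011, -0.0008] end [0.6197 0.1418 0.0574]
```

View pics/w2.png

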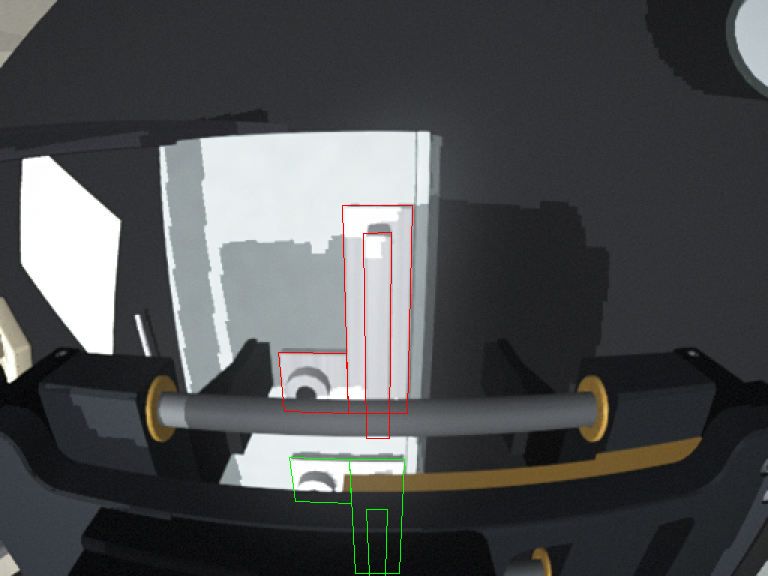

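The model outline lands on the bracket to within about 2 mm, with the rib (378,330) centred between the fingers. Closing.

Emit:
{"fn": "send_rows", "kwargs": {"plan": [[5,0,0,0,0,0,0],[5,0,0,0,0,0,0],[5,0,0,0,0,0,0],[5,0,0,0,0,0,0],[5,0,0,0,0,0,0],[5,0,0,0,0,0,0],[5,0,0,0,0,0,0],[5,0,0,0,0,0,0]], "grip_force": 40}}

```text
time_s: 4.9
tool_pos: [0.6197, 0.1428, 0.0573]
tool_rot: [-152.9, 0.0, -5.0]
force: [1.0, 0.1, 0.2]
grip_width: 0.0306
```

Run:
```python
from nav import *
A=st(); i=np.linalg.inv(FL)@A; print(np.round(i[:3,3]*1000,1))
B=A@T(np.eye(3),[0,.002,-.020]); C=A@T(np.eye(3),[0,.05,-.120]);rows(A,B,3);rows(B,C,3)
# upright transit above left tray
FT=frame(449.9,-180.4,4,84.4,0); 
# bracket bbox centre in its x is 16.5 -> origin at tray local y -16.5 ; tool y = -Bx
t=np.array([449.9,-180.4])+R.from_euler("z",-5.6,degrees=True).as_matrix()[:2,:2]@[0,-16.5]; print("place origin",t)
P=frame(*t,4,84.4,0); V=tool(P,*(i[:3,3]*1000)); print(V[:3,3]); V2=V.copy(); V2[2,3]+=.12; rows(C,V2)
```

```text
4.9 [0.6197 0.1428 0.0573] [-1.5293e+02  1.0000e-02 -5.0000e+00] F [1.  0.1 0.2] w 30.6 q [ 32.  27. -39. 100. -13.  56. -91.]
[ 0.8  7.1 14.5]
dist 20.1 deg 0.0 n 3 row [-0.0, 0.7, -6.7] [0.0, 0.0, -0.0] end [0.6187 0.132  0.0742]
dist 110.9 deg 0.0 n 3 row [0.0, 16.0, -33.3] [0.0, 0.0, -0.0] end [0.611  0.0441 0.1414]
place origin [ 448.28988215 -196.8212521 ]
[ 0.44125936 -0.19529056  0.01848231]
dist 293.5 deg 27.1 n 7 row [-21.0, 35.4, -9.4] [-0.0675, 0.0004, 0.0015] end [ 0.4413 -0.1953  0.1385]
```

Still closing (30.6 mm), so I'll wait before lifting.

Emit:
{"fn": "send_rows", "kwargs": {"plan": [[5,0,0,0,0,0,0],[5,0,0,0,0,0,0],[5,0,0,0,0,0,0],[5,0,0,0,0,0,0],[5,0,0,0,0,0,0],[5,0,0,0,0,0,0]]}}

```text
time_s: 5.5
tool_pos: [0.6197, 0.1428, 0.0573]
tool_rot: [-152.9, 0.0, -5.0]
force: [0.2, 0.1, -0.9]
grip_width: 0.0054
```

Emit:
{"fn": "send_rows", "kwargs": {"plan": [[5,0,0,-4,0,0,0],[5,0,0.5,-6,0,0,0],[5,0,1.5,-10,0,0,0],[5,0,0,0,0,0,0]]}}

```text
time_s: 5.9
tool_pos: [0.6202, 0.1304, 0.0758]
tool_rot: [-153.0, -0.2, -5.1]
force: [0.7, 1.0, 0.5]
grip_width: 0.0049
```

Run:
```python
from nav import *
st()
```

```text
5.9 [0.6202 0.1304 0.0758] [-1.5297e+02 -1.5000e-01 -5.1200e+00] F [0.7 1.  0.5] w 4.9 q [ 34.  25. -39.  99. -13.  58. -90.]
```

The fingers reached 5 mm, narrower than the 10 mm rib, so the grasp may have missed. Looking.

```bash
python3 wr.py pics/w3.png
```

```text
5.9 [0.6202 0.1304 0.0758] [-1.5297e+02 -1.5000e-01 -5.1200e+00] F [0.7 1.  0.5] w 4.9 q [ 34.  25. -39.  99. -13.  58. -90.]
```

View pics/w3.png

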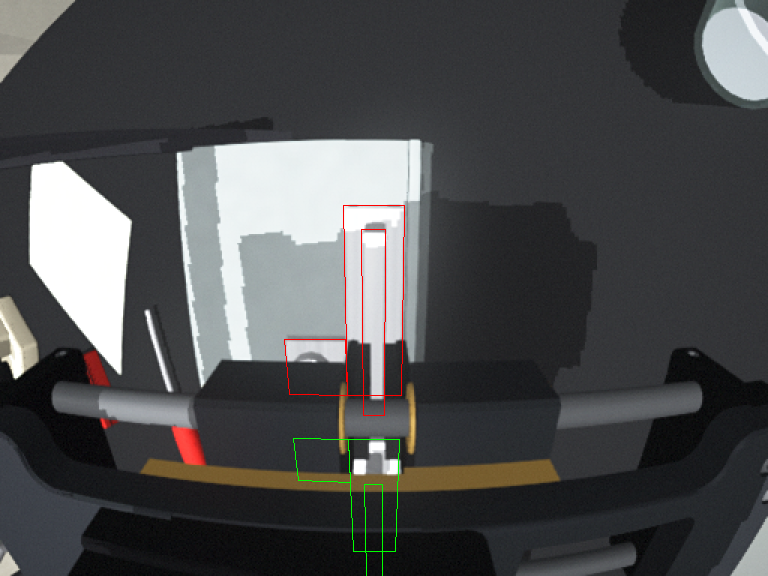

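Run:
```python
import sys; sys.argv=["","pics/tmp.png"]
exec(open("wr.py").read())
a=A; pts=np.array([[0,0,0],[0,0,-.0187],[.0095,0,0],[-.0095,0,0],[0,.0025,0],[0,-.0025,0]])
u=fish(pts@a[:3,:3].T+a[:3,3]); print(np.round(u*1.5))
k=im[200:330,170:330]; z=cv2.resize(k,None,fx=4.5,fy=4.5,interpolation=3)
for p in u: cv2.circle(z,tuple(int(v) for v in ((p-[170,200]+.5)*4.5)),3,(0,0,255),-1)
cv2.imwrite("pics/z3.png",z)
i=env.read_camera("scene")[:,:,::-1]; cv2.imwrite("pics/sc2.png",cv2.resize(i[60:260,180:400],None,fx=3,fy=3,interpolation=3))
```

```text
5.95 [0.6197 0.1309 0.0751] [-1.5296e+02 -1.0000e-01 -5.0900e+00] F [-0.3  0.2 -0.2] w 4.7 q [ 34.  25. -39.  99. -13.  58. -90.]
[[377. 338.]
 [377. 356.]
 [377. 319.]
 [377. 357.]
 [382. 338.]
 [371. 338.]]
```

View pics/z3.png

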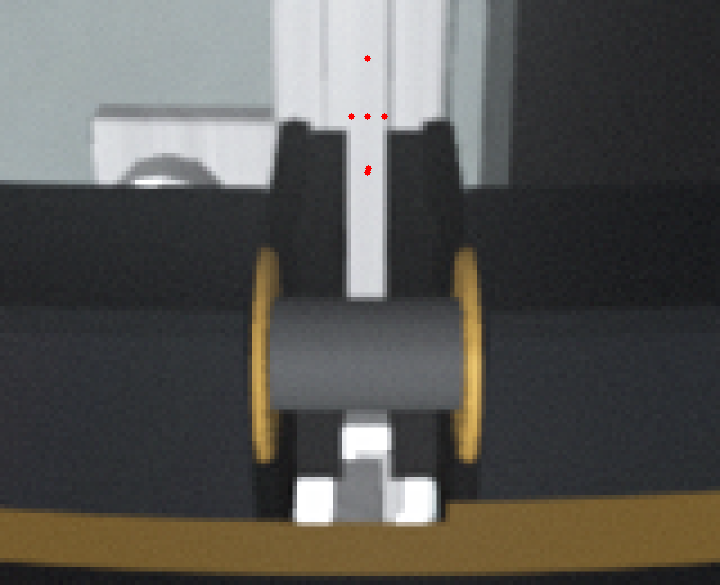

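View pics/sc2.png

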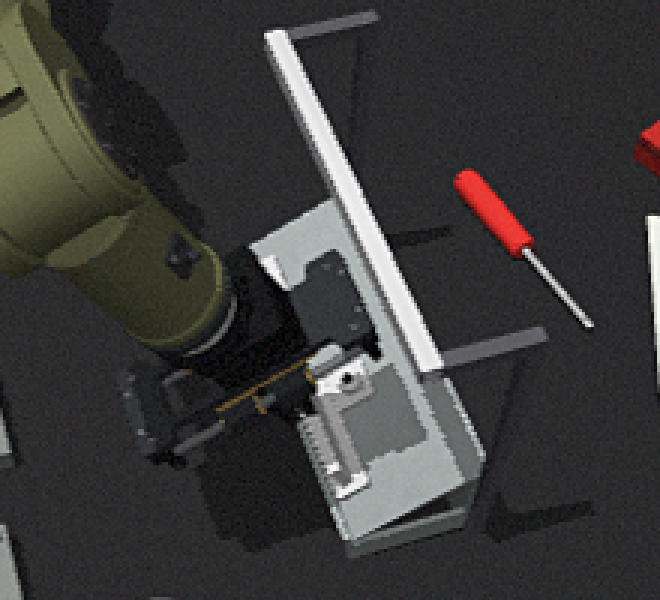

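Run:
```python
from nav import *
A=st(); c=env.get_calibration("scene")
for z in(0,-.0187,-.07): print(z,np.round((proj(c,(A@[0,0,z,1])[None,:3])-[180,60])*3))
for y in(-45,7,45): print("rib",y,np.round((proj(c,(FL@[0,y/1000,.04,1])[None,:3])-[180,60])*3))
g=env.get_calibration("wrist")["extrinsics"]; print(np.round(np.linalg.inv(A)@g,3))
```

```text
6.05 [0.6188 0.1317 0.0744] [-1.5294e+02 -1.0000e-02 -5.0200e+00] F [ 0.1  0.8 -0.8] w 5.1 q [ 33.  26. -39.  99. -13.  58. -90.]
0 [[310. 419.]]
-0.0187 [[301. 411.]]
-0.07 [[275. 387.]]
rib -45 [[332. 471.]]
rib 7 [[309. 416.]]
rib 45 [[293. 378.]]
[[-0.    -0.956 -0.292  0.08 ]
 [ 1.    -0.    -0.    -0.   ]
 [-0.    -0.292  0.956 -0.188]
 [ 0.     0.     0.     1.   ]]
```

Run:
```python
from nav import *
A,_=now(); c=env.get_calibration("wrist"); E=c["extrinsics"]
def fish(P):
    q=(P-E[:3,3])@E[:3,:3]; th=np.arctan2(np.hypot(q[:,0],q[:,1]),q[:,2]); ph=np.arctan2(q[:,1],q[:,0]); return np.c_[c["fx"]*th*np.cos(ph)+c["cx"],c["fy"]*th*np.sin(ph)+c["cy"]]
for z in(0,-10,-20,-25,-30,-40):
    P=np.array([[9.5,43.5,z],[-9.5,43.5,z],[9.5,2.5,z],[9.5,-2.5,z]])/1000; print(z,np.round((fish(P@A[:3,:3].T+A[:3,3])+.5)*1.5).astype(int).tolist())
a=cv2.imread("pics/w2.png")[320:500,180:300]; cv2.imwrite("pics/f2.png",cv2.resize(a,None,fx=3,fy=3,interpolation=3))
```

```text
0 [[473, 319], [470, 357], [383, 319], [372, 319]]
-10 [[477, 327], [474, 366], [383, 328], [372, 328]]
-20 [[482, 336], [478, 376], [384, 337], [371, 337]]
-25 [[485, 340], [481, 382], [384, 341], [371, 341]]
-30 [[488, 345], [483, 387], [384, 347], [371, 347]]
-40 [[494, 356], [489, 400], [384, 358], [371, 358]]
```

View pics/f2.png

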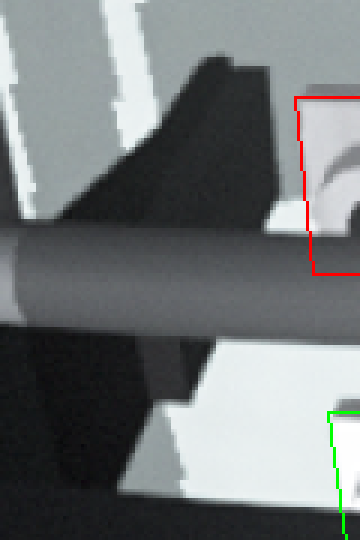

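The images explain the miss. In both wrist pictures the real fingertips project about 25 mm short of the reported TCP (tip corner at 269,343), so the jaws closed just above the rib. The bracket has not moved. I'll allow for a 25 mm offset and go down in small steps while watching the force.

Emit:
{"fn": "send_rows", "kwargs": {"plan": [[50,0,0,-2,0,0,0],[50,0,0,0,0,0,0],[50,0,0,0,0,0,0],[50,0,0,0,0,0,0],[50,0,0,0,0,0,0],[50,0,0,0,0,0,0],[50,0,0,0,0,0,0],[50,0,0,0,0,0,0]]}}

```text
time_s: 6.85
tool_pos: [0.6187, 0.131, 0.076]
tool_rot: [-152.9, 0.0, -5.0]
force: [-0.5, -0.4, 0.3]
grip_width: 0.0488
```

Run:
```python
from nav import *
A=st(); B=tool(FL,0.3,5,8); C=tool(FL,0.3,5,-7); rows(A,B,5); rows(B,C,3)
```

```text
6.85 [0.6187 0.131  0.076 ] [-1.5293e+02  1.0000e-02 -5.0000e+00] F [-0.5 -0.4  0.3] w 48.8 q [ 34.  25. -39.  99. -13.  58. -90.]
dist 28.6 deg 0.1 n 5 row [0.4, -0.3, 5.7] [-0.0003, 0.0, -0.0] end [0.622  0.1451 0.0513]
dist 15.0 deg 0.0 n 3 row [0.0, 0.0, 5.0] [-0.0, -0.0, -0.0] end [0.6226 0.1519 0.0379]
```

Emit:
{"fn": "send_rows", "kwargs": {"plan": [[55,0.4,-0.3,5.7,0,0,0],[55,0.4,-0.3,5.7,0,0,0],[55,0.4,-0.3,5.7,0,0,0],[55,0.4,-0.3,5.7,0,0,0],[55,0.4,-0.3,5.7,0,0,0],[55,0,0,5,0,0,0],[55,0,0,5,0,0,0],[55,0,0,5,0,0,0],[55,0,0,0,0,0,0]]}}

```text
time_s: 7.75
tool_pos: [0.6218, 0.1524, 0.0372]
tool_rot: [-152.9, 0.1, -5.0]
force: [-0.1, -1.0, -0.2]
grip_width: 0.0552
```

Emit:
{"fn": "send_rows", "kwargs": {"plan": [[55,0,0,2.5,0,0,0],[55,0,0,2.5,0,0,0],[55,0,0,0,0,0,0]]}}

```text
time_s: 8.05
tool_pos: [0.6225, 0.1543, 0.0333]
tool_rot: [-152.9, 0.0, -5.0]
force: [0.1, 0.6, 0.7]
grip_width: 0.0548
```

Emit:
{"fn": "send_rows", "kwargs": {"plan": [[5,0,0,0,0,0,0],[5,0,0,0,0,0,0],[5,0,0,0,0,0,0],[5,0,0,0,0,0,0],[5,0,0,0,0,0,0],[5,0,0,0,0,0,0],[5,0,0,0,0,0,0],[5,0,0,0,0,0,0],[5,0,0,0,0,0,0],[5,0,0,0,0,0,0]]}}

```text
time_s: 9.05
tool_pos: [0.6227, 0.154, 0.0334]
tool_rot: [-152.9, 0.0, -5.0]
force: [-0.8, -0.0, -0.0]
grip_width: 0.0097
```

It stopped at 9.7 mm, so the rib is held. Now a short lift to check, plus the plan for the placement.

Emit:
{"fn": "send_rows", "kwargs": {"plan": [[5,0,0,-3,0,0,0],[5,0,0,-5,0,0,0],[5,0,0,-7,0,0,0],[5,0,2,-12,0,0,0],[5,0,4,-18,0,0,0],[5,0,0,0,0,0,0]]}}

```text
time_s: 9.65
tool_pos: [0.6229, 0.1257, 0.0731]
tool_rot: [-153.0, -0.3, -5.2]
force: [0.6, -0.4, -1.0]
grip_width: 0.0097
```

```bash
cat >> nav.py <<'E'
def place(tx,ty,tyaw,off,g,ly=-8):
    # bracket origin at tray-local (0,ly), bracket x along tray +y; g = TCP xyz mm in bracket frame
    t=np.array([tx,ty])+R.from_euler("z",tyaw,degrees=True).as_matrix()[:2,:2]@[0,ly]
    return tool(frame(*t,4+off,tyaw+90,0),*g)
LT=(449.9,-180.4,-5.6); RT=(638.8,-219.9,-6.7)
E
python3 - <<'E'
from nav import *
G=T((R.from_euler("xyz",[-152.9,0,-5],degrees=True)).as_matrix(),[.6226,.1541,.0334])
g=(np.linalg.inv(FL)@G)[:3,3]*1000; print("g",np.round(g,1))
A=st(); C=A@T(np.eye(3),[0,.05,-.10]); rows(A,C); V=place(*LT,110,g); rows(C,V); D=place(*LT,0,g); print(D[:3,3])
E
```

```text
g [  0.2   5.2 -12. ]
9.65 [0.6229 0.1257 0.0731] [-153.01   -0.25   -5.21] F [ 0.6 -0.4 -1. ] w 9.7 q [ 34.  26. -39.  99. -13.  58. -90.]
dist 111.8 deg 0.0 n 3 row [0.0, 16.7, -33.3] [0.0, -0.0, 0.0] end [0.6144 0.0361 0.1395]
dist 283.8 deg 27.0 n 7 row [-21.3, 34.6, -4.0] [-0.0673, -0.0004, 0.0011] end [ 0.444  -0.1876  0.102 ]
[ 0.4439536 -0.187617  -0.0080175]
```

Emit:
{"fn": "send_rows", "kwargs": {"plan": [[5,0,10,-25,0,0,0],[5,0,15,-33,0,0,0],[5,0,25,-42,0,0,0],[5,-21.3,34.6,-4,-0.0673,-0.0004,0.0011],[5,-21.3,34.6,-4,-0.0673,-0.0004,0.0011],[5,-21.3,34.6,-4,-0.0673,-0.0004,0.0011],[5,-21.3,34.6,-4,-0.0673,-0.0004,0.0011],[5,-21.3,34.6,-4,-0.0673,-0.0004,0.0011],[5,-21.3,34.6,-4,-0.0673,-0.0004,0.0011],[5,-21.3,34.6,-4,-0.0673,-0.0004,0.0011],[5,0,0,0,0,0,0],[5,0,0,0,0,0,0]]}}

```text
time_s: 10.85
tool_pos: [0.4427, -0.1852, 0.1002]
tool_rot: [-179.9, 0.2, -5.4]
force: [1.1, 0.4, -1.9]
grip_width: 0.0095
```

Run:
```python
from nav import *
import cv2
g=(.2,5.2,-12); A=st(); V=place(*LT,30,g); rows(A,V); rows(V,place(*LT,5,g),4)
i=env.read_camera("scene")[:,:,::-1]; j=env.read_camera("top")[:,:,::-1]
cv2.imwrite("pics/p1.png",np.hstack([cv2.resize(i[140:330,60:220],(400,475)),cv2.resize(j[150:300,290:420],(400,475))]))
```

```text
10.85 [ 0.4427 -0.1852  0.1002] [-179.9     0.21   -5.44] F [ 1.1  0.4 -1.9] w 9.5 q [ 50.   4. -31. 112.   2.  65. -77.]
dist 78.3 deg 0.3 n 2 row [0.9, 1.2, 39.1] [-0.0009, 0.0019, 0.0014] end [ 0.444  -0.1877  0.022 ]
dist 25.0 deg 0.0 n 4 row [0.0, 0.0, 6.2] [0.0, 0.0, 0.0] end [ 0.444  -0.1877 -0.003 ]
```

View pics/p1.png

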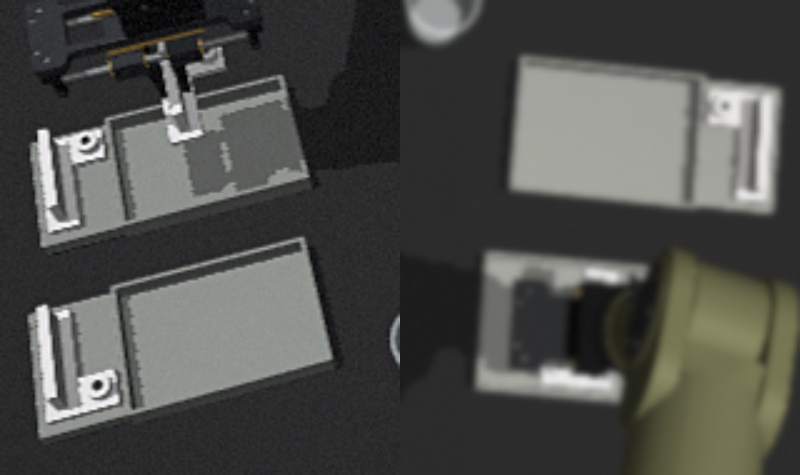

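The bracket hangs level over the near (left) tray, with Fz about −1.9 N as its weight should give. Lowering it.

Emit:
{"fn": "send_rows", "kwargs": {"plan": [[5,0.5,0.6,20,0,0,0],[5,0.4,0.6,20,0,0.001,0],[5,0,0.6,20,0,0.001,0.001],[5,0,0.5,18,0,0,0.001],[5,0,0,8,0,0,0],[5,0,0,7,0,0,0],[5,0,0,6,0,0,0],[5,0,0,3,0,0,0],[5,0,0,0,0,0,0]]}}

```text
time_s: 11.85
tool_pos: [0.443, -0.1877, -0.002]
tool_rot: [-179.9, 0.1, -5.5]
force: [0.5, 0.3, -1.6]
grip_width: 0.0102
```

Emit:
{"fn": "send_rows", "kwargs": {"plan": [[5,0,0,1,0,0,0],[5,0,0,1,0,0,0],[5,0,0,0,0,0,0]]}}

```text
time_s: 12.15
tool_pos: [0.443, -0.1878, -0.0038]
tool_rot: [-179.9, 0.1, -5.5]
force: [-0.2, -0.2, -1.9]
grip_width: 0.0096
```

Emit:
{"fn": "send_rows", "kwargs": {"plan": [[5,0,0,1,0,0,0],[5,0,0,0,0,0,0]]}}

```text
time_s: 12.35
tool_pos: [0.4428, -0.1878, -0.005]
tool_rot: [-179.9, 0.2, -5.5]
force: [-0.3, -0.2, -1.6]
grip_width: 0.0097
```

Emit:
{"fn": "send_rows", "kwargs": {"plan": [[5,0,0,1,0,0,0],[5,0,0,0,0,0,0]]}}

```text
time_s: 12.55
tool_pos: [0.4428, -0.1877, -0.0061]
tool_rot: [-179.9, 0.2, -5.5]
force: [-0.5, -0.1, -0.7]
grip_width: 0.01
```

Emit:
{"fn": "send_rows", "kwargs": {"plan": [[5,0,0,1,0,0,0],[5,0,0,0,0,0,0]]}}

```text
time_s: 12.75
tool_pos: [0.4428, -0.1877, -0.0071]
tool_rot: [-179.9, 0.2, -5.5]
force: [0.4, 0.5, -1.5]
grip_width: 0.0094
```

Emit:
{"fn": "send_rows", "kwargs": {"plan": [[5,0,0,0.5,0,0,0],[5,0,0,0,0,0,0]]}}

```text
time_s: 12.95
tool_pos: [0.4429, -0.1878, -0.0075]
tool_rot: [-179.9, 0.2, -5.5]
force: [0.5, -0.5, -0.6]
grip_width: 0.0096
```

Not yet a clear contact; continuing (nominal contact at z ≈ −0.008).

Emit:
{"fn": "send_rows", "kwargs": {"plan": [[5,0,0,0.7,0,0,0],[5,0,0,0,0,0,0]]}}

```text
time_s: 13.15
tool_pos: [0.4429, -0.1877, -0.0075]
tool_rot: [-179.9, 0.2, -5.5]
force: [-3.1, 1.3, 4.9]
grip_width: 0.0097
```

Emit:
{"fn": "send_rows", "kwargs": {"plan": [[5,0,0,0.7,0,0,0],[5,0,0,0,0,0,0]]}}

```text
time_s: 13.35
tool_pos: [0.4429, -0.1878, -0.0075]
tool_rot: [-180.0, 0.2, -5.5]
force: [-4.9, 1.3, 11.3]
grip_width: 0.0098
```

Emit:
{"fn": "send_rows", "kwargs": {"plan": [[5,0,0,0.7,0,0,0],[5,0,0,0,0,0,0]]}}

```text
time_s: 13.55
tool_pos: [0.4429, -0.1877, -0.0076]
tool_rot: [-180.0, 0.2, -5.5]
force: [-6.6, 1.9, 17.2]
grip_width: 0.0101
```

The bracket touched the floor at z ≈ −0.0075. I'll ease the force off, open and retreat straight up.

Emit:
{"fn": "send_rows", "kwargs": {"plan": [[5,0,0,-1.6,0,0,0],[10,0,0,0,0,0,0],[40,0,0,0,0,0,0],[40,0,0,0,0,0,0],[40,0,0,0,0,0,0],[40,0,0,0,0,0,0],[40,0,0,0,0,0,0],[40,0,0,-6,0,0,0],[40,0,0,-20,0,0,0],[40,0,0,-40,0,0,0],[45,0,0,-45,0,0,0],[45,0,0,-45,0,0,0]]}}

```text
time_s: 14.75
tool_pos: [0.443, -0.1876, 0.15]
tool_rot: [-179.9, 0.2, -5.5]
force: [0.3, -0.3, 0.4]
grip_width: 0.0439
```

Run:
```python
from nav import *
A=st()
H=tool(FR,-45,-5,110); rows(A,H); B=tool(FR,-2,-5,22); rows(H,B,4); rows(B,tool(FR,0.2,-5,-12),5)
i=env.read_camera("scene")[:,:,::-1]; cv2.imwrite("pics/p2.png",cv2.resize(i[60:330,60:380],(711,600)))
```

```text
14.75 [ 0.443  -0.1876  0.15  ] [-1.7992e+02  1.5000e-01 -5.4800e+00] F [ 0.3 -0.3  0.4] w 43.9 q [ 50.   1. -31. 109.   0.  70. -76.]
dist 263.5 deg 26.9 n 6 row [3.9, -42.1, 13.3] [0.0783, 0.0001, -0.0015] end [0.4901 0.0701 0.1216]
dist 97.9 deg 0.0 n 4 row [0.0, -10.7, 22.0] [-0.0, -0.0, -0.0] end [0.497  0.148  0.0627]
dist 34.1 deg 0.0 n 5 row [0.0, -0.4, 6.8] [-0.0, -0.0, -0.0] end [0.4985 0.1654 0.0334]
```

View pics/p2.png

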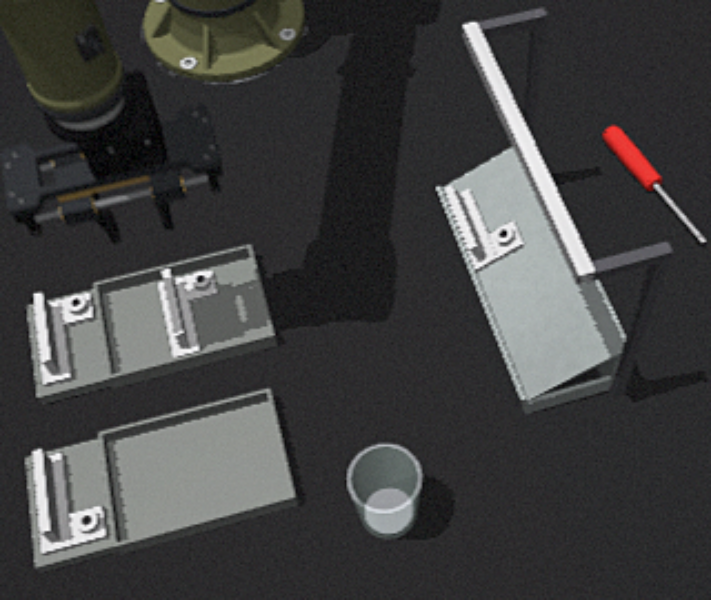

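The left bracket lies flat in the left tray with its foot on the same side as that tray's sample, and the right bracket is undisturbed. On to the right one.

Emit:
{"fn": "send_rows", "kwargs": {"plan": [[55,3.9,-42.1,13.3,0.0783,0.0001,-0.0015],[55,3.9,-42.1,13.3,0.0783,0.0001,-0.0015],[55,3.9,-42.1,13.3,0.0783,0.0001,-0.0015],[55,3.9,-42.1,13.3,0.0783,0.0001,-0.0015],[55,3.9,-42.1,13.3,0.0783,0.0001,-0.0015],[55,3.9,-42.1,13.3,0.0783,0.0001,-0.0015],[55,0,-10.7,18,0,0,0],[55,0,-10.7,18,0,0,0],[55,0,-10.7,18,0,0,0],[55,0,-10.7,18,0,0,0],[55,0,0,0,0,0,0],[55,0,0,0,0,0,0]]}}

```text
time_s: 16.0
tool_pos: [0.4968, 0.14, 0.0749]
tool_rot: [-153.0, -0.0, -5.0]
force: [-0.6, 0.2, -0.2]
grip_width: 0.0549
```

Run:
```python
from nav import *
A=st(); print(np.round((np.linalg.inv(FR)@A)[:3,3]*1000,1)); rows(A,tool(FR,0.2,-5,-12),8)
# refine bracket pose: scene mask now the arm may occlude; check wrist mask centroid vs model
c=env.get_calibration("wrist"); E=c["extrinsics"]; env.read_camera("wrist"); r=env.regions_of("wrist","right_bracket")
for d in r[:2]: print(d["confidence"],np.round(d["rect"]),d["region"].sum())
def fish(P):
    q=(P-E[:3,3])@E[:3,:3]; th=np.arctan2(np.hypot(q[:,0],q[:,1]),q[:,2]); ph=np.arctan2(q[:,1],q[:,0]); return np.c_[c["fx"]*th*np.cos(ph)+c["cx"],c["fy"]*th*np.sin(ph)+c["cy"]]
for n,p in zip(("bar","rib","foot"),bracket(-1)): u=fish(p@FR[:3,:3].T+FR[:3,3]); print(n,np.round(u.min(0)),np.round(u.max(0)))
```

```text
16.0 [0.4968 0.14   0.0749] [-1.5302e+02 -1.0000e-02 -4.9800e+00] F [-0.6  0.2 -0.2] w 54.9 q [ 40.  10. -41. 116. -24.  56. -82.]
[-3.6 -5.5 36.5]
dist 48.7 deg 0.0 n 8 row [-0.1, -0.5, 6.1] [0.0, 0.0, 0.0001] end [0.4985 0.1654 0.0334]
0.59 [185. 153. 266. 265.] 6103
bar [226. 150.] [267. 274.]
rib [238. 159.] [253. 289.]
foot [182. 150.] [228. 196.]
```

The wrist mask agrees with the model to about 3 px. Descending and closing.

Emit:
{"fn": "send_rows", "kwargs": {"plan": [[55,0,-0.5,6.1,0,0,0],[55,-0.1,-0.5,6.1,0,0,0],[55,-0.1,-0.5,6.1,0,0,0],[55,-0.1,-0.5,6.1,0,0,0],[55,-0.1,-0.5,6.1,0,0,0],[55,-0.1,-0.5,6.1,0,0,0],[55,0,-0.4,5,0,0,0],[55,0,-0.4,4,0,0,0],[55,0,0,0,0,0,0]]}}

```text
time_s: 17.0
tool_pos: [0.4979, 0.1648, 0.0354]
tool_rot: [-153.0, 0.1, -5.0]
force: [-0.1, 0.1, -0.1]
grip_width: 0.0553
```

Emit:
{"fn": "send_rows", "kwargs": {"plan": [[55,0,0,2.5,0,0,0],[55,0,0,0,0,0,0],[5,0,0,0,0,0,0],[5,0,0,0,0,0,0],[5,0,0,0,0,0,0],[5,0,0,0,0,0,0],[5,0,0,0,0,0,0],[5,0,0,0,0,0,0],[5,0,0,0,0,0,0],[5,0,0,0,0,0,0],[5,0,0,0,0,0,0],[5,0,0,0,0,0,0]]}}

```text
time_s: 18.2
tool_pos: [0.4985, 0.1654, 0.0336]
tool_rot: [-153.0, -0.0, -5.0]
force: [-0.0, -0.2, 0.2]
grip_width: 0.0094
```

Run:
```python
from nav import *
A=st(); g=(np.linalg.inv(FR)@A)[:3,3]*1000; print("g",np.round(g,1))
C=A@T(np.eye(3),[0,.066,-.165]); C2=C.copy(); 
V=place(*RT,90,g); rows(C,V); rows(V,place(*RT,0,g)); print(C[:3,3])
```

```text
18.2 [0.4985 0.1654 0.0336] [-153.01   -0.     -5.02] F [-0.  -0.2  0.2] w 9.4 q [ 36.  15. -41. 117. -23.  49. -84.]
g [  0.3  -5.  -11.9]
dist 311.2 deg 27.0 n 7 row [25.9, 36.4, 0.2] [-0.0673, 0.001, 0.0041] end [ 0.6429 -0.2281  0.0821]
dist 90.0 deg 0.0 n 2 row [0.0, 0.0, 45.0] [0.0, 0.0, 0.0] end [ 0.6429 -0.2281 -0.0079]
[0.48679033 0.03222954 0.15063932]
```

Emit:
{"fn": "send_rows", "kwargs": {"plan": [[5,0,0,-3,0,0,0],[5,0,0,-5,0,0,0],[5,0,0,-7,0,0,0],[5,0,3,-12,0,0,0],[5,0,8,-23,0,0,0],[5,0,15,-35,0,0,0],[5,0,20,-40,0,0,0],[5,0,20,-40,0,0,0],[5,0,0,0,0,0,0]]}}

```text
time_s: 19.1
tool_pos: [0.49, 0.0249, 0.1543]
tool_rot: [-153.3, -0.4, -5.6]
force: [0.8, 0.1, -1.9]
grip_width: 0.01
```

Run:
```python
from nav import *
A=st(); g=(.3,-5,-11.9); rows(A,place(*RT,130,g))
```

```text
19.1 [0.49   0.0249 0.1543] [-153.27   -0.43   -5.57] F [ 0.8  0.1 -1.9] w 10.0 q [ 49.   5. -36. 110. -25.  71. -73.]
dist 297.3 deg 26.8 n 7 row [25.5, 34.0, -4.4] [-0.0667, -0.0004, 0.003] end [ 0.6429 -0.2281  0.1221]
```

Emit:
{"fn": "send_rows", "kwargs": {"plan": [[5,25.5,34,-4.4,-0.0667,-0.0004,0.003],[5,25.5,34,-4.4,-0.0667,-0.0004,0.003],[5,25.5,34,-4.4,-0.0667,-0.0004,0.003],[5,25.5,34,-4.4,-0.0667,-0.0004,0.003],[5,25.5,34,-4.4,-0.0667,-0.0004,0.003],[5,25.5,34,-4.4,-0.0667,-0.0004,0.003],[5,25.5,34,-4.4,-0.0667,-0.0004,0.003],[5,0,0,0,0,0,0],[5,0,0,0,0,0,0]]}}

```text
time_s: 20.0
tool_pos: [0.6417, -0.2186, 0.1158]
tool_rot: [-179.7, 0.5, -6.2]
force: [-0.4, 0.5, -1.5]
grip_width: 0.0095
```

Run:
```python
from nav import *
A=st(); g=(.3,-5,-11.9); rows(A,place(*RT,6,g),7)
```

```text
20.0 [ 0.6417 -0.2186  0.1158] [-179.65    0.5    -6.16] F [-0.4  0.5 -1.5] w 9.5 q [ 37.  27. -27.  83.  12.  73. -88.]
dist 118.1 deg 0.8 n 7 row [0.4, 1.4, 16.8] [-0.0009, 0.0012, 0.0014] end [ 0.6429 -0.2281 -0.0019]
```

Emit:
{"fn": "send_rows", "kwargs": {"plan": [[5,0.4,1.4,17,-0.0009,0.0012,0.0014],[5,0.4,1.4,17,-0.0009,0.0012,0.0014],[5,0.4,1.4,17,-0.0009,0.0012,0.0014],[5,0.4,1.4,17,-0.0009,0.0012,0.0014],[5,0.4,1.4,17,-0.0009,0.0012,0.0014],[5,0.4,1.4,15,-0.0009,0.0012,0.0014],[5,0.4,1.4,9,-0.0009,0.0012,0.0014],[5,0,0,5,0,0,0],[5,0,0,4,0,0,0],[5,0,0,0,0,0,0]]}}

```text
time_s: 21.0
tool_pos: [0.6432, -0.2288, -0.002]
tool_rot: [179.9, -0.0, -6.7]
force: [-0.1, -0.0, -0.2]
grip_width: 0.0097
```

Emit:
{"fn": "send_rows", "kwargs": {"plan": [[5,0,0,1,0,0,0],[5,0,0,1,0,0,0],[5,0,0,0,0,0,0]]}}

```text
time_s: 21.3
tool_pos: [0.6434, -0.2291, -0.0035]
tool_rot: [179.9, -0.1, -6.7]
force: [0.4, -0.1, -1.8]
grip_width: 0.0099
```

Emit:
{"fn": "send_rows", "kwargs": {"plan": [[5,0,0,0.7,0,0,0],[5,0,0,0,0,0,0]]}}

```text
time_s: 21.5
tool_pos: [0.6432, -0.229, -0.0045]
tool_rot: [179.9, -0.1, -6.7]
force: [0.1, -0.9, -1.3]
grip_width: 0.0098
```

Emit:
{"fn": "send_rows", "kwargs": {"plan": [[5,0,0,0.7,0,0,0],[5,0,0,0,0,0,0]]}}

```text
time_s: 21.7
tool_pos: [0.6431, -0.229, -0.0053]
tool_rot: [179.9, -0.0, -6.7]
force: [-0.6, 0.5, -1.0]
grip_width: 0.0094
```

Emit:
{"fn": "send_rows", "kwargs": {"plan": [[5,0,0,0.8,0,0,0],[5,0,0,0.8,0,0,0],[5,0,0,0,0,0,0]]}}

```text
time_s: 22.0
tool_pos: [0.6432, -0.229, -0.0068]
tool_rot: [179.9, -0.0, -6.7]
force: [0.7, 0.3, -1.0]
grip_width: 0.0098
```

Emit:
{"fn": "send_rows", "kwargs": {"plan": [[5,0,0,0.7,0,0,0],[5,0,0,0,0,0,0]]}}

```text
time_s: 22.2
tool_pos: [0.6433, -0.2291, -0.007]
tool_rot: [179.9, -0.1, -6.7]
force: [-1.0, 0.3, 2.9]
grip_width: 0.0096
```

Emit:
{"fn": "send_rows", "kwargs": {"plan": [[5,0,0,0.7,0,0,0],[5,0,0,0,0,0,0]]}}

```text
time_s: 22.4
tool_pos: [0.6433, -0.2291, -0.007]
tool_rot: [179.9, -0.1, -6.7]
force: [-1.9, 0.6, 6.0]
grip_width: 0.0097
```

Floor contact at z ≈ −0.007. Releasing, then clearing away.

Emit:
{"fn": "send_rows", "kwargs": {"plan": [[5,0,0,-0.5,0,0,0],[10,0,0,0,0,0,0],[40,0,0,0,0,0,0],[40,0,0,0,0,0,0],[40,0,0,0,0,0,0],[40,0,0,0,0,0,0],[40,0,0,0,0,0,0],[40,0,0,-6,0,0,0],[40,0,0,-20,0,0,0],[40,0,0,-40,0,0,0],[40,0,0,-45,0,0,0],[40,0,0,-45,0,0,0]]}}

```text
time_s: 23.6
tool_pos: [0.6428, -0.2284, 0.1502]
tool_rot: [179.9, -0.0, -6.7]
force: [0.4, 0.5, -0.1]
grip_width: 0.0401
```

Emit:
{"fn": "send_rows", "kwargs": {"plan": [[40,0,0,-45,0,0,0],[40,-30,30,-20,0,0,0],[40,-30,40,0,0,0,0],[40,-30,40,0,0,0,0],[40,-30,40,0,0,0,0],[40,-30,40,0,0,0,0],[40,0,0,0,0,0,0],[40,0,0,0,0,0,0]]}}

```text
time_s: 24.4
tool_pos: [0.4706, -0.4012, 0.2141]
tool_rot: [179.9, -0.1, -6.9]
force: [0.2, 1.8, 0.2]
grip_width: 0.04
```

Run:
```python
from nav import *
st()
i=env.read_camera("scene")[:,:,::-1]; j=env.read_camera("top")[:,:,::-1]
cv2.imwrite("pics/fin.png",np.vstack([cv2.resize(i[100:330,60:400],None,fx=1.45,fy=1.45,interpolation=3)[:330,:490],cv2.resize(j[130:290,140:430],(490,270),interpolation=3)]))
```

```text
24.4 [ 0.4706 -0.4012  0.2141] [ 1.7986e+02 -7.0000e-02 -6.9200e+00] F [0.2 1.8 0.2] w 40.0 q [ 56.  15. -23.  86.   6.  80. -63.]
```

View pics/fin.png

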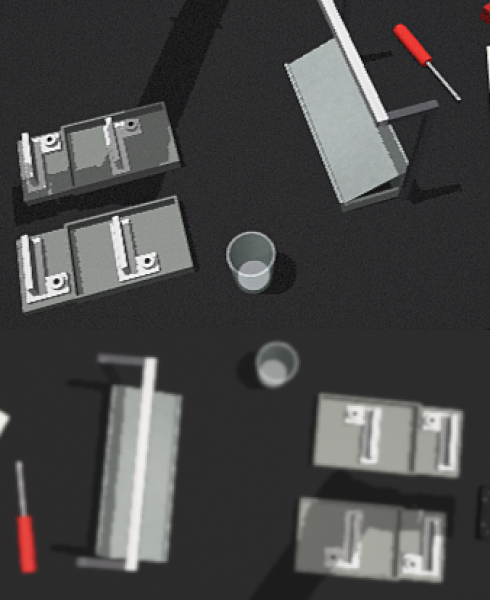

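Both brackets lie flat in their trays (scene view 117,140 and 130,250), each with the same hand as its sample. The beaker and screwdriver are where they were, so I'm handing in.

```bash
python3 -c "
from cell import env
print(env.sign_off())"
```

```text
the job is handed in; nothing more can be done
None
```

Both brackets are sorted and the job is handed in, at about 24.5 s of the 54 s allowed. The left-hand bracket is in the nearer tray, whose sample is left-handed. The right-hand bracket is in the farther tray, whose sample is right-handed.

- **Last checks:** The final scene and top pictures show each bracket flat with its rib up and its foot on the same side as its tray's sample. The rack is empty, the beaker and screwdriver look unmoved, and the gripper is clear and touching nothing.
- **Setting down:** I lowered each bracket until the force showed it touching the tray floor, then opened the fingers. The highest force I read was about 19 N.
- **What disagreed:** My first grasp closed just above the rib, down to 5 mm, and did not move the bracket. The wrist pictures showed the real fingertips about 25 mm short of the reported TCP. With that allowed for, both grasps held at about 10 mm, the rib's thickness, and both brackets touched the floor within 1 mm of the predicted height.
- **Detector:** The networks gave one false match in the top view, reporting the right tray as a right bracket. Their tray and bracket labels agreed with what I saw in both the scene and top views.

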